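# Click the press cap onto the open strip vial and keep it pressed

### The job

The open vial on the sprung closing stand needs its press cap: pick up the narrower of the two loose white caps, set it square over the vial's neck and press it down until it clicks fully home. Do not stop at the click, when the force drops: keep pressing and finish with the gripper still holding the cap down, the stand's sprung foot staying about halfway down its travel, and at no time push the foot down to its bottom stop. Leave the wider cap and the tall capped vial where they are.

Things in the scene. Friction and masses are not known exactly. Their poses are not given: they have to be found in the camera images.
- cap_center (a point): centre, half-way up, of the cap to fit: plain white round press cap, 43 mm outer diameter, 28 mm high, about 20 g, standing mouth down on the worktop (axis z up). Hollow from below, 24 mm deep, roof 4 mm; a rounded bead inside its mouth leaves a 31 mm opening. Grip it across its sides from above, at any yaw; fingertips may reach to 2 mm above its lower edge.
- wide_cap_center (a point): centre, half-way up, of the other loose cap: same white plastic and height (28 mm) but 59 mm in diameter; it does not fit. Leave it alone.
- vial_mouth (a point): centre of the open mouth at the top of the vial's neck (z up), 119.5 mm above the worktop when unpressed; it sinks with the foot. White vial, body 36 mm diameter, neck 29 mm diameter and 25.5 mm tall. Fully home the cap's roof sits on the neck: the cap's centre is then 10 mm below this point.
- catches (a point): point on the vial's axis, 16.8 mm below its mouth, level with four small round sprung catches that stick out 3 mm from the neck. The cap's bead meets them when the cap's centre is about 1 mm below the mouth and needs about 12 N to pass; then they snap out above the bead and draw the cap home: the force drops to about nothing or a light pull.
- vial_foot (a joint): travel in m of the stand's sprung foot, which carries the vial: 0 = up (unpressed), grows as the vial is pushed straight down, 0.012 = bottom stop. The spring needs 2 N to start and 2 N more for each mm (6 mm: 14 N).
- stand: the fixed closing stand that carries the vial; origin at the centre of its underside on the worktop. Round steel base 90 mm across, 14 mm high; two pillars and a guide ring round the vial that reach up to 63 mm above the worktop. Above that stands only the vial, narrower than the cap.
- capped_vial: tall closed test-strip vial with a fixed white cap, 51 mm diameter, 137 mm tall, standing on the worktop; origin at the centre of its underside. Bystander.
Things that resemble listed ones, but are neither listed nor needed, are in the scene too. Leave any blue, green or yellow look-alike of the part that bears cap_center alone.

How it is judged:
By the outcome, as a careful person would: the job done as asked, in the order asked, and still so for the second after the job is handed in, while the arm keeps its last pose, push and grip.
It also fails if it takes over 48 s, if anything falls off the work surface, if the arm or the gripper's body presses on something with over 40 N, if the wrist force passes 120 N, or if a joint passes its speed limit or range.

### The arm

A 6-joint arm with a two-finger parallel gripper is mounted at the origin on a cart in front of the work surface, level with it; the furniture and walls round the work are solid. World frame = base frame: x ahead of the robot, y to its left, z up, the work surface at z = 0. Lengths are in mm, angles in degrees, forces in N, time in s.
With the tool pointing down it reaches from about 300 to 850 mm from the base axis. Payload 4.2 kg.
Tool frame: the origin (TCP) lies on the centre line of the jaws, within the pads' length; the fingertips stand 14 mm ahead of it and the grasp point (between the pads) lies 5 mm behind it; x points along the fingers, y is the direction in which the jaws open and shut, and the axes are right-handed (so a half turn about x gives the same grasp; the last joint's range is limited). The gripper opens to 91 mm and grips with 3 to 60 N. Pads are 32 mm wide; open, the fingers measure 118 mm over their backs; the gripper's body (76 mm by 178 mm) begins 60 mm behind the grasp point.
Start: joints at [-67.036, 18.312, 89.639, -0, 72.044, -1.146], TCP at [234.887, -524.852, 227.976] pointing down, gripper open.
Joint ranges: [-177.97, 177.97], [-48.28, 115.42], [12.27, 149.76], [-77.06, 257.06], [2.81, 150.46], [-146.56, 146.56]. Speed limits (degrees/s): [147.25, 147.25, 180, 180, 180, 180].

### API

Orientations are given as [roll, pitch, yaw] about the fixed x, y, z axes, in that order (R = Rz(yaw) Ry(pitch) Rx(roll)).
In Python, from workcell import readout, optics, env gives the robot as it stands.
- The arm moves only by the shell command python3 -m creep 'ROWS' [OPENING] [FORCE]. ROWS is JSON, a list of rows, each an object with "translation": the shift along the world's x, y, z in cm, a list of three; "delta_rot": the turn, a rotation vector about the world's x, y, z in rad, a list of three. In form: [{"translation": [dx, dy, dz], "delta_rot": [rx, ry, rz]}, ...]. A call has 1 to 5 rows; each row shifts and turns the commanded pose from where the row before left it; what a row does not reach is not made up. A row lasts 1/12 s, in which the tool goes at most 41.7 mm and 7.16 degrees, less where a joint would pass 70% of its speed; a pose out of reach is approached as far as the arm can. A call with a gripper value outside its range is refused whole. OPENING is the gripper's target within -1 to 1 (fully open at 1, half-way at 0, shut at -1), set as the call begins (- or left out, the last holds). The fingers move at their own pace and stop on an object; FORCE is the grip in N (left out, the last holds). Time passes only in rows, so rows that do not move let the fingers close. It gives the time, the measured TCP pose, the force and the opening at its end, in the units of the state.
- readout.state(): the state, without advancing time (a new reading comes with each control period).
- optics.grab_frame(name): name is "side" or "top"; returns (picture, depth): 400x640x3 uint8, red, green, blue; 400x640 float32, mm along the optical axis (not along the pixel's ray), 0 where there is no reading.
- optics.camera_params(name): a dict with "mtx" (3x3 intrinsics, pixels), "R" (3x3) and "t" (3): a world point X has camera coordinates R X + t. Camera axes: x right, y down, z forward; pixel columns grow to the right and rows downward; lengths in mm; the calibration is good to about 2 mm. A picture is of the moment at which its call begins. camera_params takes no time and is no camera call.
- env.job_done(): hands the job in, once; it reports no verdict.
The state is a dict: "time_s": time; "qpos": joint angles; "qvel": joint speeds; "effort": joint torques, N m; "ee_pos": TCP position; "ee_rot": TCP orientation; "force": force on the tool from outside, world axes, zero at the start; "torque": the same for the moment, N m; "gripper_width": finger opening in mm.
Only numpy, scipy, OpenCV 4.12 (cv2) and the standard library are available. Lean on these libraries where they do the work, as an engineer would, in place of code of your own. Each camera call takes 0.05 s, during which the arm holds its last target.

## Working session

There is one attempt and no reset: what is moved stays moved. The work goes in short steps, Python scripts to look and compute and a shell command to move; the robot and the scene stay as the last step left them, time stands still between calls to the robot, and variables do not carry over. Pictures are saved under pics/ and viewed, and the job is handed in when it is done.

```bash
mkdir -p pics; ls; python3 - <<'E'
from workcell import readout, optics
import cv2
print(readout.state())
for n in ("top","side"):
    p,d=optics.grab_frame(n); cv2.imwrite(f"pics/{n}0.png",p[:,:,::-1])
    import numpy as np; np.save(f"pics/{n}0.npy",d)
    print(n,optics.camera_params(n))
E
```

```text
pics
{'time_s': 0.0, 'qpos': array([-6.70352874e+01,  1.83526974e+01,  8.97063203e+01, -1.51962597e-03,
        7.20427428e+01, -1.14550853e+00]), 'qvel': array([ 0.00410098,  0.01325376, -0.10976497,  0.00526314, -0.08463895,
       -0.04096859]), 'effort': array([-7.34057394e-04, -4.12467849e+01, -2.31972921e+01,  7.27183535e-02,
        4.57396545e-02, -1.42451440e-04]), 'ee_pos': array([ 234.69600218, -524.40330944,  227.11024199]), 'ee_rot': array([-90.3320947 ,  89.89822917, 113.77859619]), 'force': array([-0.27445115,  0.16590054, -0.3790521 ]), 'torque': array([-0.03759376, -0.01688966,  0.06923894]), 'gripper_width': 91.59126446803711}
top {'mtx': array([[455.39454269,   0.        , 321.65004604],
       [  0.        , 455.39454269, 203.01628456],
       [  0.        ,   0.        ,   1.        ]]), 'R': array([[ 2.54337824e-03, -9.99996707e-01, -3.42240254e-04],
       [-9.94258603e-01, -2.49217280e-03, -1.06974857e-01],
       [ 1.06973651e-01,  6.12352839e-04, -9.94261667e-01]]), 't': array([  77.28531182,  530.67746964, 1038.55599232])}
side {'mtx': array([[513.90573839,   0.        , 325.9668031 ],
       [  0.        , 513.90573839, 193.86437925],
       [  0.        ,   0.        ,   1.        ]]), 'R': array([[-0.88389248, -0.46746165,  0.01461814],
       [-0.23692935,  0.42060801, -0.87575875],
       [ 0.40323512, -0.77754004, -0.48252764]]), 't': array([479.64018941, 173.92881966, 826.90501801])}
```

View pics/top0.png

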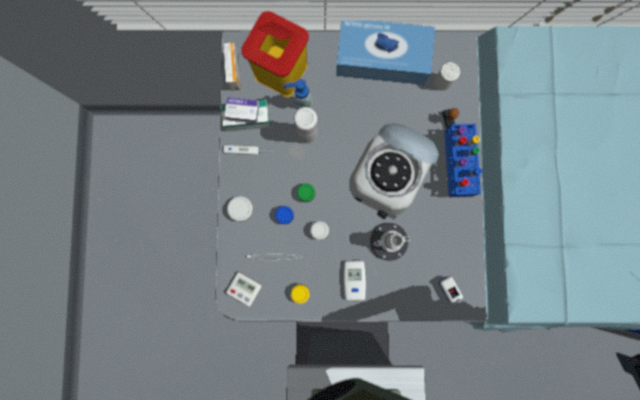

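View pics/side0.png

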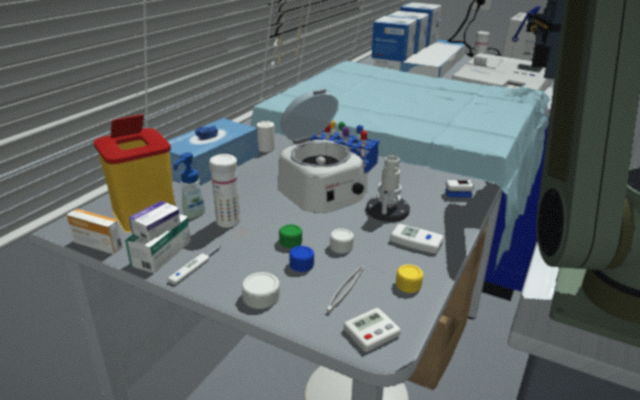

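The top view shows the narrow white cap at about (319,230), the wide cap at (239,208), the stand at (389,240) and the capped vial at (306,120). The side view shows the narrow cap at (342,241) and the vial mouth at about (392,160). I'll enlarge both.

```bash
python3 - <<'E'
import cv2,numpy as np
t=cv2.imread("pics/top0.png"); s=cv2.imread("pics/side0.png")
def c(i,x,y,w,h,k): return cv2.resize(i[y:y+h,x:x+w],None,fx=k,fy=k,interpolation=cv2.INTER_CUBIC)
a=c(t,300,210,40,40,8);b=c(t,365,215,50,50,8)
cv2.imwrite("pics/cropt.png",np.hstack([cv2.copyMakeBorder(a,0,80,0,0,0),b]))
a=c(s,320,220,45,40,8);b=c(s,365,150,50,75,7)
cv2.imwrite("pics/crops.png",np.hstack([cv2.copyMakeBorder(a,0,205,0,0,0),b]))
E
```

```text
(no output)
```

View pics/cropt.png

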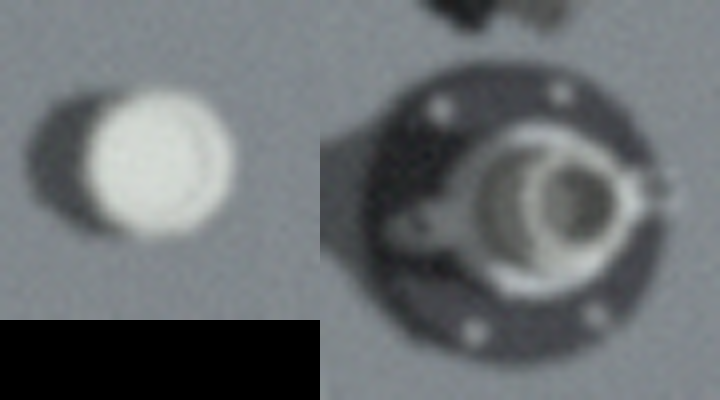

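View pics/crops.png

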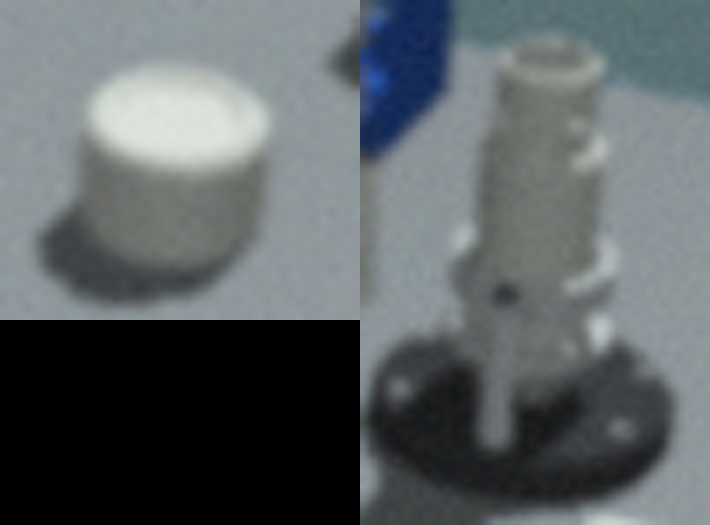

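```bash
cat > h.py <<'E'
import numpy as np
from workcell import optics
def onz(n,u,v,z):
    P=optics.camera_params(n);K,R,t=P["mtx"],P["R"],P["t"]
    C=-R.T@t; r=R.T@np.linalg.inv(K)@np.array([u,v,1.]); return C+r*(z-C[2])/r[2]
def proj(n,X):
    P=optics.camera_params(n); c=P["R"]@np.array(X,float)+P["t"]; p=P["mtx"]@c; return p[:2]/p[2]
def tri(a,b):
    A=[];B=[]
    for n,u,v in (("top",)+a,("side",)+b):
        P=optics.camera_params(n);M=P["mtx"]@np.c_[P["R"],P["t"]]
        for w,i in((u,0),(v,1)):
            r=w*M[2]-M[i];A.append(r[:3]);B.append(-r[3])
    return np.linalg.lstsq(np.array(A),np.array(B),rcond=None)[0]
E
python3 - <<'E'
from h import *
np.set_printoptions(precision=1,suppress=True)
print("cap",onz("top",319.8,229.9,28),onz("side",341.9,234.1,28),tri((319.8,229.9),(341.9,234.1)))
print("mouth",onz("top",396.8,239.95,119.5),onz("side",391.9,158.1,119.5),tri((396.8,239.95),(391.9,158.1)))
print("base",onz("top",388.6,241.2,14), "wide",onz("top",239,208,28),"tallcap",onz("top",306,118,137))
# sizes
print(onz("top",300+90/8,230,28)-onz("top",300+234/8,230,28), -optics.camera_params("top")["R"].T@optics.camera_params("top")["t"])
E
```

```text
cap [467.5  82.8  28. ] [466.7  82.2  28. ] [467.   82.6  28.1]
mouth [442.2 -81.2 119.5] [441.8 -83.3 119.5] [441.6 -81.3 120.4]
base [442.  -79.2  14. ] wide [518.3 272.1  28. ] tallcap [702.3 112.6 137. ]
[-0.1 41.9  0. ] [ 416.3   78.  1089.4]
```

```bash
python3 - <<'E'
from h import *
from workcell import readout
from scipy.spatial.transform import Rotation as Ro
np.set_printoptions(precision=3,suppress=True)
s=readout.state();R=Ro.from_euler('xyz',s['ee_rot'],degrees=True).as_matrix();print(R,np.degrees(np.arctan2(R[1,1],R[0,1])))
print(onz("top",285,214,28),onz("top",306,192,28))
for z,(u0,u1,v0,v1) in {"cent":(0,(350,440,120,220))}.values() if 0 else []: pass
d=np.load("pics/top0.npy");P=optics.camera_params("top")
vv,uu=np.mgrid[0:400,0:640];X=(np.stack([uu,vv,np.ones_like(uu)],-1)@np.linalg.inv(P["mtx"]).T*d[...,None]-P["t"])@P["R"]
m=(X[...,1]>-190)&(X[...,1]<0)&(X[...,0]>480)&(X[...,0]<760)
for a in range(480,760,40):
  k=m&(X[...,0]>a)&(X[...,0]<a+40);print(a,X[k][:,2].max())
E
```

```text
[[-0.001  0.409 -0.913]
 [ 0.001 -0.913 -0.409]
 [-1.    -0.002 -0.   ]] -65.8887756177047
[504.488 164.253  28.   ] [556.481 115.474  28.   ]
480 95.27270491775396
520 98.77239645154914
560 233.39071926183365
600 233.5581929939567
640 220.40072938327546
680 171.08633585209202
720 6.29980584951638
```

```bash
python3 -m creep '[{"translation":[1.45,3.75,0],"delta_rot":[0,0,-0.08416]},{"translation":[1.45,3.75,0],"delta_rot":[0,0,-0.08416]},{"translation":[1.45,3.75,0],"delta_rot":[0,0,-0.08416]},{"translation":[1.45,3.75,0],"delta_rot":[0,0,-0.08416]},{"translation":[1.45,3.75,0],"delta_rot":[0,0,-0.08416]}]' 0.45 20
python3 -m creep '[{"translation":[1.45,3.75,0],"delta_rot":[0,0,0]},{"translation":[1.45,3.75,0],"delta_rot":[0,0,0]},{"translation":[1.45,3.75,0],"delta_rot":[0,0,0]},{"translation":[1.45,3.75,0],"delta_rot":[0,0,0]},{"translation":[1.45,3.75,0],"delta_rot":[0,0,0]}]'
python3 -m creep '[{"translation":[1.45,3.75,0],"delta_rot":[0,0,0]},{"translation":[1.45,3.75,0],"delta_rot":[0,0,0]},{"translation":[1.45,3.75,0],"delta_rot":[0,0,0]},{"translation":[1.45,3.75,0],"delta_rot":[0,0,0]},{"translation":[1.45,3.75,0],"delta_rot":[0,0,0]}]'
```

```text
time_s: 0.52
ee_pos: [307.4, -335.4, 227.5]
ee_rot: [-58.7, 90.0, 121.0]
force: [0.6, 1.0, 1.1]
gripper_width: 66.4
time_s: 0.93
ee_pos: [379.8, -147.9, 227.9]
ee_rot: [5.5, 90.0, -174.6]
force: [1.2, -0.1, 0.7]
gripper_width: 66.0
time_s: 1.35
ee_pos: [452.4, 39.7, 227.8]
ee_rot: [52.5, 90.0, -127.5]
force: [0.6, -0.8, 0.5]
gripper_width: 66.2
```

```bash
python3 -m creep '[{"translation":[0.73,2.1,-2.5],"delta_rot":[0,0,0]},{"translation":[0.73,2.1,-2.5],"delta_rot":[0,0,0]},{"translation":[0,0,-3.5],"delta_rot":[0,0,0]},{"translation":[0,0,-3.5],"delta_rot":[0,0,0]},{"translation":[0,0,-2],"delta_rot":[0,0,0]}]'
python3 -m creep '[{"translation":[0,0,0],"delta_rot":[0,0,0]},{"translation":[0,0,0],"delta_rot":[0,0,0]}]'
python3 - <<'E'
from h import *
from workcell import readout
from scipy.spatial.transform import Rotation as Ro
import cv2
s=readout.state();R=Ro.from_euler('xyz',s['ee_rot'],degrees=True).as_matrix();print(s['ee_pos'],R.round(3))
for n in("top","side"):
    p,d=optics.grab_frame(n); cv2.imwrite(f"pics/{n}1.png",p[:,:,::-1])
t=cv2.imread("pics/top1.png"); s=cv2.imread("pics/side1.png")
cv2.imwrite("pics/c1.png",np.hstack([cv2.resize(t[170:290,260:380],None,fx=3.3,fy=3.3,interpolation=2),cv2.resize(s[170:290,280:400],None,fx=3.3,fy=3.3,interpolation=2)]))
E
```

```text
time_s: 1.77
ee_pos: [464.6, 79.9, 84.5]
ee_rot: [9.5, 89.7, -170.4]
force: [-0.7, -0.4, 0.0]
gripper_width: 66.2
time_s: 1.93
ee_pos: [466.4, 79.6, 87.3]
ee_rot: [10.3, 89.9, -169.7]
force: [0.3, 0.7, 0.6]
gripper_width: 66.0
[466.42331171  79.59294941  87.34745354] [[-0.003  0.    -1.   ]
 [-0.    -1.    -0.   ]
 [-1.     0.     0.003]]
```

View pics/c1.png

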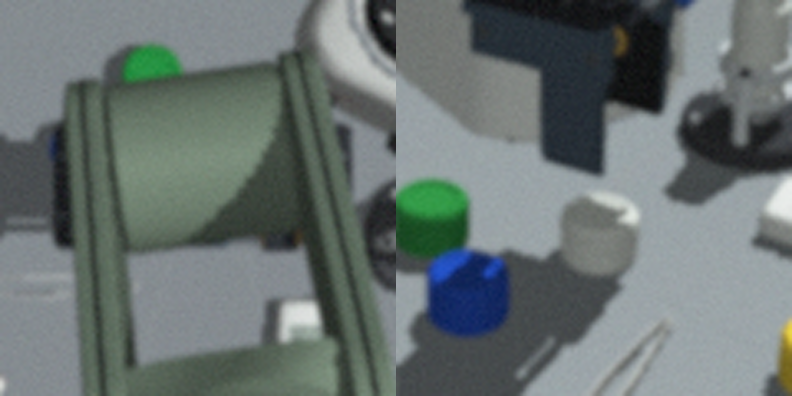

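The side view shows the narrow cap below the open jaws, clear of its neighbours. The arm hides it in the top view. I'll correct y by +2.9 mm and descend.

```bash
python3 -m creep '[{"translation":[0.03,0.29,-2],"delta_rot":[0,0,0]},{"translation":[0,0,-1.5],"delta_rot":[0,0,0]},{"translation":[0,0,-1.5],"delta_rot":[0,0,0]},{"translation":[0,0,-1.0],"delta_rot":[0,0,0]},{"translation":[0,0,-0.8],"delta_rot":[0,0,0]}]'
python3 -m creep '[{"translation":[0,0,0],"delta_rot":[0,0,0]},{"translation":[0,0,0],"delta_rot":[0,0,0]},{"translation":[0,0,0],"delta_rot":[0,0,0]}]'
python3 - <<'E'
from h import *
import cv2
p,d=optics.grab_frame("side"); cv2.imwrite(f"pics/side2.png",p[:,:,::-1])
s=cv2.imread("pics/side2.png")
cv2.imwrite("pics/c2.png",cv2.resize(s[180:290,290:400],None,fx=5,fy=5,interpolation=2))
E
```

```text
time_s: 2.45
ee_pos: [468.6, 82.6, 20.9]
ee_rot: [-173.2, 89.8, 6.8]
force: [0.4, -0.3, 0.2]
gripper_width: 66.2
time_s: 2.7
ee_pos: [468.3, 82.6, 21.1]
ee_rot: [-173.2, 89.9, 6.8]
force: [-0.1, 0.2, 0.0]
gripper_width: 66.4
```

View pics/c2.png

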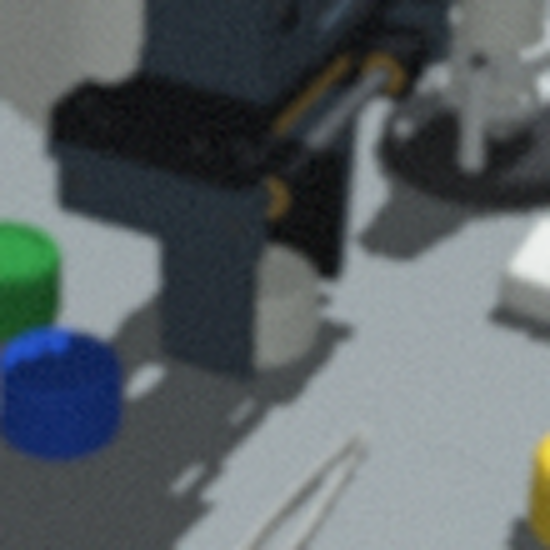

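The cap sits between the jaws. I'll trim x and z, then close.

```bash
python3 -m creep '[{"translation":[-0.1,0,-0.3],"delta_rot":[0,0,0]},{"translation":[0,0,0],"delta_rot":[0,0,0]},{"translation":[0,0,0],"delta_rot":[0,0,0]}]'
python3 -m creep '[{"translation":[0,0,0],"delta_rot":[0,0,0]},{"translation":[0,0,0],"delta_rot":[0,0,0]},{"translation":[0,0,0],"delta_rot":[0,0,0]},{"translation":[0,0,0],"delta_rot":[0,0,0]},{"translation":[0,0,0],"delta_rot":[0,0,0]}]' -1 15
python3 -m creep '[{"translation":[0,0,0],"delta_rot":[0,0,0]},{"translation":[0,0,0],"delta_rot":[0,0,0]},{"translation":[0,0,0],"delta_rot":[0,0,0]},{"translation":[0,0,0],"delta_rot":[0,0,0]},{"translation":[0,0,0],"delta_rot":[0,0,0]}]' -1 50
```

```text
time_s: 3.0
ee_pos: [466.2, 82.5, 17.1]
ee_rot: [115.7, 90.0, -64.3]
force: [0.4, 0.1, -0.1]
gripper_width: 66.1
time_s: 3.42
ee_pos: [466.3, 82.6, 17.0]
ee_rot: [123.1, 90.0, -56.9]
force: [0.1, 0.8, 0.1]
gripper_width: 42.4
time_s: 3.83
ee_pos: [466.3, 82.5, 17.0]
ee_rot: [109.4, 90.0, -70.6]
force: [0.2, -0.4, -0.2]
gripper_width: 42.6
```

```bash
python3 -m creep '[{"translation":[0,0,1],"delta_rot":[0,0,0]},{"translation":[0,0,3.5],"delta_rot":[0,0,0]},{"translation":[0,0,3.5],"delta_rot":[0,0,0]},{"translation":[0,0,3.5],"delta_rot":[0,0,0]},{"translation":[0,0,3.3],"delta_rot":[0,0,0]}]'
python3 -m creep '[{"translation":[-0.5,-3,0],"delta_rot":[0,0,0]},{"translation":[-0.5,-3.5,0],"delta_rot":[0,0,0]},{"translation":[-0.5,-3.5,0],"delta_rot":[0,0,0]},{"translation":[-0.5,-3.5,0],"delta_rot":[0,0,0]},{"translation":[-0.4,-2.86,0],"delta_rot":[0,0,0]}]'
python3 -m creep '[{"translation":[0,0,0],"delta_rot":[0,0,0]},{"translation":[0,0,0],"delta_rot":[0,0,0]},{"translation":[0,0,0],"delta_rot":[0,0,0]},{"translation":[0,0,0],"delta_rot":[0,0,0]}]'
python3 - <<'E'
from h import *
from workcell import readout
print(readout.state()['ee_pos'])
import cv2
for n in("top","side"):
    p,d=optics.grab_frame(n); cv2.imwrite(f"pics/{n}3.png",p[:,:,::-1])
s=cv2.imread("pics/side3.png")
cv2.imwrite("pics/c3.png",cv2.resize(s[80:220,340:440],None,fx=4.2,fy=4.2,interpolation=2))
E
```

```text
time_s: 4.25
ee_pos: [466.0, 82.5, 166.7]
ee_rot: [141.1, 90.0, -38.9]
force: [0.9, -0.8, -0.6]
gripper_width: 42.4
time_s: 4.67
ee_pos: [441.5, -82.9, 165.1]
ee_rot: [94.3, 90.0, -85.7]
force: [-0.3, -0.3, -0.4]
gripper_width: 41.9
time_s: 5.0
ee_pos: [442.3, -80.1, 164.9]
ee_rot: [-55.4, 90.0, 124.7]
force: [-0.4, -0.5, -0.6]
gripper_width: 42.3
[442.34464233 -80.09599193 164.86834154]
```

View pics/c3.png

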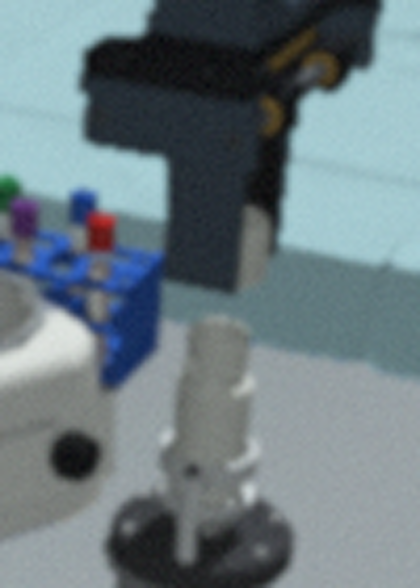

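View pics/top3.png

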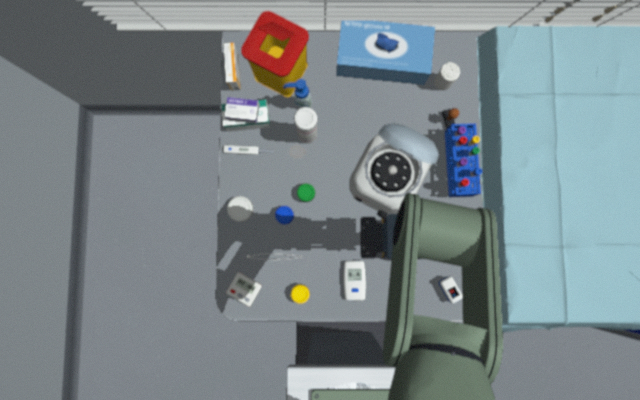

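The cap is held above the vial. Its right part shows in the side view, with its right limb at about x=405. I'll compare limbs at higher zoom and refine the mouth position from the first pictures.

```bash
python3 - <<'E'
from h import *
import cv2
s=cv2.imread("pics/side3.png");t=cv2.imread("pics/top0.png")
a=cv2.resize(s[122:197,375:415],None,fx=8,fy=8,interpolation=2)
for i in range(0,40,5): cv2.line(a,(i*8,0),(i*8,6),(0,0,255))
for i in range(0,75,5): cv2.line(a,(0,i*8),(6,i*8),(0,0,255))
b=cv2.resize(t[220:260,370:410],None,fx=12,fy=12,interpolation=2)
for i in range(0,40,5): cv2.line(b,(i*12,0),(i*12,6),(0,0,255));cv2.line(b,(0,i*12),(6,i*12),(0,0,255))
cv2.imwrite("pics/c4.png",np.hstack([a,cv2.copyMakeBorder(b,0,120,0,0,0)]))
np.set_printoptions(precision=1,suppress=True)
# predicted silhouettes
def limb(n,c,r,z):
    th=np.linspace(0,2*np.pi,181);p=np.array([proj(n,[c[0]+r*np.cos(q),c[1]+r*np.sin(q),z]) for q in th]);return p.min(0),p.max(0)
print("cap bottom",limb("side",(443,-80.1),21.5,148),"top",limb("side",(443,-80.1),21.5,176))
print("neck top",limb("side",(442,-81.3),14.5,119.5)); print("neck mid",limb("side",(442,-81.3),14.5,110))
print("body",limb("side",(442,-81.3),18,80))
print("top:mouth",limb("top",(442,-81.3),14.5,119.5),"base top",limb("top",(442,-81.3),45,14))
E
```

```text
cap bottom (array([380.7, 140.9]), array([403. , 149.7])) top (array([381.7, 127.6]), array([404.3, 136. ]))
neck top (array([384. , 155.4]), array([398.8, 161.6]))
neck mid (array([383.7, 159.7]), array([398.4, 166. ]))
body (array([380.9, 172.4]), array([399. , 180.5]))
top:mouth (array([390. , 233.2]), array([403.7, 246.9])) base top (array([370.4, 222.1]), array([408.6, 260.5]))
```

View pics/c4.png

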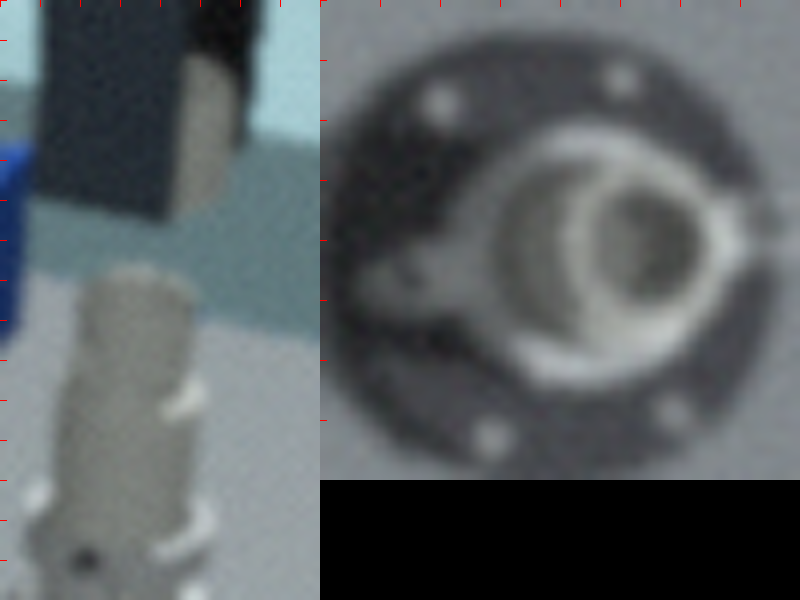

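Limbs match the prediction: the neck measures 384.3–399.1 against 384.0–398.8, the cap limb 404.1/403.1 against 404.3/403.0, and the mouth hole in the top view is at (396.8,240.1). So the vial is at about (441.8,-81.5). I'll align to that and go down, watching the force.

```bash
python3 -m creep '[{"translation":[-0.11,-0.14,-0.5],"delta_rot":[0,0,0]},{"translation":[0,0,-0.8],"delta_rot":[0,0,0]},{"translation":[0,0,-0.8],"delta_rot":[0,0,0]},{"translation":[0,0,-0.4],"delta_rot":[0,0,0]},{"translation":[0,0,0],"delta_rot":[0,0,0]}]'
python3 -m creep '[{"translation":[0,0,0],"delta_rot":[0,0,0]},{"translation":[0,0,0],"delta_rot":[0,0,0]}]'
python3 - <<'E'
from h import *
import cv2
p,d=optics.grab_frame("side"); cv2.imwrite("pics/side5.png",p[:,:,::-1])
s=cv2.imread("pics/side5.png")
a=cv2.resize(s[130:190,370:420],None,fx=10,fy=10,interpolation=2)
for i in range(0,60,5): cv2.line(a,(i*10,0),(i*10,6),(0,0,255));cv2.line(a,(0,i*10),(6,i*10),(0,0,255))
cv2.imwrite("pics/c5.png",a)
E
```

```text
time_s: 5.52
ee_pos: [440.2, -82.1, 138.5]
ee_rot: [-10.2, 89.8, 169.8]
force: [-1.0, -0.0, 0.3]
gripper_width: 42.4
time_s: 5.68
ee_pos: [441.3, -82.5, 140.0]
ee_rot: [137.9, 90.0, -42.1]
force: [-0.2, -0.7, 0.4]
gripper_width: 42.3
```

View pics/c5.png

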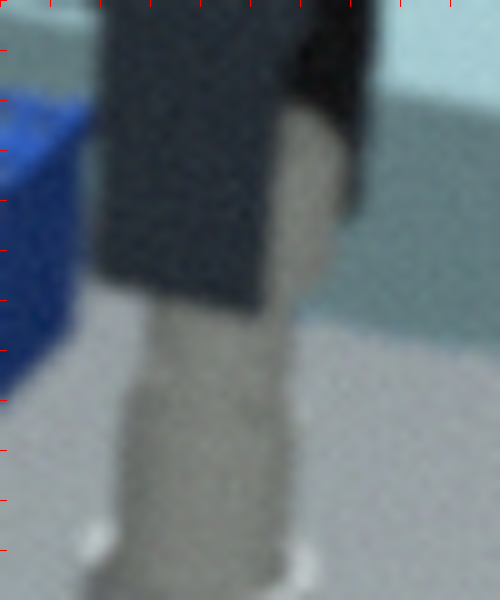

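```bash
python3 -m creep '[{"translation":[0,0.07,0],"delta_rot":[0,0,0]},{"translation":[0,0,0],"delta_rot":[0,0,0]},{"translation":[0,0,0],"delta_rot":[0,0,0]}]'
python3 -m creep '[{"translation":[0,0,-0.2],"delta_rot":[0,0,0]},{"translation":[0,0,-0.1],"delta_rot":[0,0,0]},{"translation":[0,0,-0.1],"delta_rot":[0,0,0]},{"translation":[0,0,0],"delta_rot":[0,0,0]},{"translation":[0,0,0],"delta_rot":[0,0,0]}]'
python3 -m creep '[{"translation":[0,0,-0.1],"delta_rot":[0,0,0]},{"translation":[0,0,-0.1],"delta_rot":[0,0,0]},{"translation":[0,0,0],"delta_rot":[0,0,0]},{"translation":[0,0,0],"delta_rot":[0,0,0]}]'
```

```text
time_s: 5.98
ee_pos: [441.3, -81.8, 140.2]
ee_rot: [157.0, 90.0, -23.0]
force: [-0.0, 0.3, -0.7]
gripper_width: 42.2
time_s: 6.4
ee_pos: [441.1, -81.7, 135.9]
ee_rot: [6.6, 90.0, -173.4]
force: [-0.2, -0.1, -1.0]
gripper_width: 42.3
time_s: 6.73
ee_pos: [441.1, -81.7, 133.9]
ee_rot: [6.9, 90.0, -173.1]
force: [0.6, 0.1, -0.1]
gripper_width: 42.7
```

```bash
python3 -m creep '[{"translation":[0,0,-0.1],"delta_rot":[0,0,0]},{"translation":[0,0,-0.1],"delta_rot":[0,0,0]},{"translation":[0,0,-0.1],"delta_rot":[0,0,0]},{"translation":[0,0,-0.1],"delta_rot":[0,0,0]},{"translation":[0,0,0],"delta_rot":[0,0,0]}]'
python3 -m creep '[{"translation":[0,0,-0.1],"delta_rot":[0,0,0]},{"translation":[0,0,-0.1],"delta_rot":[0,0,0]},{"translation":[0,0,-0.1],"delta_rot":[0,0,0]},{"translation":[0,0,-0.1],"delta_rot":[0,0,0]},{"translation":[0,0,0],"delta_rot":[0,0,0]}]'
python3 - <<'E'
from h import *
import cv2
p,d=optics.grab_frame("side"); cv2.imwrite("pics/side6.png",p[:,:,::-1])
s=cv2.imread("pics/side6.png")
cv2.imwrite("pics/c6.png",cv2.resize(s[130:220,360:430],None,fx=6,fy=6,interpolation=2))
E
```

```text
time_s: 7.15
ee_pos: [441.1, -81.7, 129.7]
ee_rot: [6.3, 90.0, -173.7]
force: [-0.4, 0.6, -0.3]
gripper_width: 42.1
time_s: 7.57
ee_pos: [441.1, -81.7, 125.8]
ee_rot: [11.5, 90.0, -168.5]
force: [-0.1, -0.3, -0.5]
gripper_width: 42.6
```

View pics/c6.png

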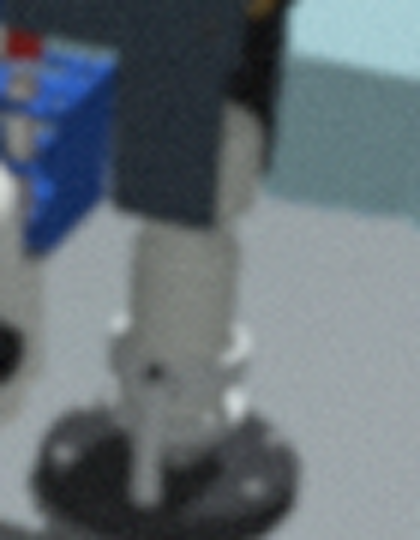

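The cap is over the neck with no side force. I'll press on in small steps.

```bash
python3 -m creep '[{"translation":[0,0,-0.1],"delta_rot":[0,0,0]},{"translation":[0,0,-0.1],"delta_rot":[0,0,0]},{"translation":[0,0,-0.1],"delta_rot":[0,0,0]},{"translation":[0,0,0],"delta_rot":[0,0,0]}]' -1 60
for i in 1; do python3 -m creep '[{"translation":[0,0,-0.1],"delta_rot":[0,0,0]},{"translation":[0,0,-0.1],"delta_rot":[0,0,0]},{"translation":[0,0,0],"delta_rot":[0,0,0]}]'; done
python3 -m creep '[{"translation":[0,0,-0.1],"delta_rot":[0,0,0]},{"translation":[0,0,-0.1],"delta_rot":[0,0,0]},{"translation":[0,0,0],"delta_rot":[0,0,0]}]'
```

```text
time_s: 7.95
ee_pos: [441.1, -81.7, 122.8]
ee_rot: [18.5, 90.0, -161.5]
force: [-0.2, -0.0, -0.3]
gripper_width: 42.4
time_s: 8.2
ee_pos: [441.2, -81.7, 121.0]
ee_rot: [-23.4, 90.0, 156.6]
force: [-0.3, 0.7, 1.9]
gripper_width: 42.3
time_s: 8.45
ee_pos: [441.2, -81.6, 119.2]
ee_rot: [-130.5, 90.0, 49.4]
force: [-1.4, 2.2, 5.8]
gripper_width: 41.9
```

```bash
python3 -m creep '[{"translation":[0,0,-0.1],"delta_rot":[0,0,0]},{"translation":[0,0,0],"delta_rot":[0,0,0]}]'
python3 -m creep '[{"translation":[0,0,-0.1],"delta_rot":[0,0,0]},{"translation":[0,0,0],"delta_rot":[0,0,0]}]'
python3 -m creep '[{"translation":[0,0,-0.1],"delta_rot":[0,0,0]},{"translation":[0,0,0],"delta_rot":[0,0,0]}]'
python3 -m creep '[{"translation":[0,0,-0.1],"delta_rot":[0,0,0]},{"translation":[0,0,0],"delta_rot":[0,0,0]}]'
```

```text
time_s: 8.62
ee_pos: [441.3, -81.6, 118.3]
ee_rot: [-146.0, 90.0, 34.0]
force: [-1.9, 1.1, 6.5]
gripper_width: 42.2
time_s: 8.78
ee_pos: [441.5, -81.5, 117.5]
ee_rot: [-151.3, 89.9, 28.6]
force: [-1.5, 2.0, 7.4]
gripper_width: 42.2
time_s: 8.95
ee_pos: [441.5, -81.5, 116.7]
ee_rot: [-160.7, 89.9, 19.3]
force: [-2.2, 1.5, 9.2]
gripper_width: 42.4
time_s: 9.12
ee_pos: [441.5, -81.6, 115.8]
ee_rot: [-166.4, 89.9, 13.6]
force: [-2.1, 0.9, 10.3]
gripper_width: 42.1
```

```bash
python3 -m creep '[{"translation":[0,0,-0.05],"delta_rot":[0,0,0]},{"translation":[0,0,0],"delta_rot":[0,0,0]}]'
python3 -m creep '[{"translation":[0,0,-0.05],"delta_rot":[0,0,0]},{"translation":[0,0,0],"delta_rot":[0,0,0]}]'
python3 -m creep '[{"translation":[0,0,-0.05],"delta_rot":[0,0,0]},{"translation":[0,0,0],"delta_rot":[0,0,0]}]'
python3 -m creep '[{"translation":[0,0,-0.05],"delta_rot":[0,0,0]},{"translation":[0,0,0],"delta_rot":[0,0,0]}]'
```

```text
time_s: 9.28
ee_pos: [441.5, -81.6, 115.3]
ee_rot: [-173.5, 89.9, 6.5]
force: [-1.6, 2.2, 7.6]
gripper_width: 42.3
time_s: 9.45
ee_pos: [441.3, -81.6, 114.5]
ee_rot: [-162.1, 90.0, 17.9]
force: [-0.9, 1.8, -5.7]
gripper_width: 42.3
time_s: 9.62
ee_pos: [440.4, -81.3, 112.6]
ee_rot: [-25.9, 89.9, 154.1]
force: [-0.4, 2.1, -3.0]
gripper_width: 42.2
time_s: 9.78
ee_pos: [440.6, -81.4, 112.5]
ee_rot: [-23.2, 89.9, 156.8]
force: [-1.6, 2.9, -1.9]
gripper_width: 42.4
```

It clicked: the force fell to a light pull, and TCP z 112.5 equals the predicted home height. Next I press about 6 mm more, to z≈106.5 and 14 N.

```bash
python3 -m creep '[{"translation":[0,0,-0.1],"delta_rot":[0,0,0]},{"translation":[0,0,0],"delta_rot":[0,0,0]}]'
python3 -m creep '[{"translation":[0,0,-0.1],"delta_rot":[0,0,0]},{"translation":[0,0,0],"delta_rot":[0,0,0]}]'
python3 -m creep '[{"translation":[0,0,-0.1],"delta_rot":[0,0,0]},{"translation":[0,0,0],"delta_rot":[0,0,0]}]'
python3 -m creep '[{"translation":[0,0,-0.1],"delta_rot":[0,0,0]},{"translation":[0,0,0],"delta_rot":[0,0,0]}]'
```

```text
time_s: 9.95
ee_pos: [440.7, -81.4, 111.9]
ee_rot: [-25.8, 89.9, 154.2]
force: [-3.3, 3.8, 2.5]
gripper_width: 42.0
time_s: 10.12
ee_pos: [440.7, -81.5, 111.1]
ee_rot: [-28.2, 89.9, 151.8]
force: [-3.2, 4.7, 3.8]
gripper_width: 42.0
time_s: 10.28
ee_pos: [440.7, -81.4, 110.3]
ee_rot: [-28.6, 89.9, 151.4]
force: [-3.7, 4.2, 4.6]
gripper_width: 42.1
time_s: 10.45
ee_pos: [440.7, -81.4, 109.5]
ee_rot: [-33.0, 89.9, 147.0]
force: [-4.1, 4.4, 7.0]
gripper_width: 42.1
```

```bash
python3 -m creep '[{"translation":[-0.03,0.04,-0.1],"delta_rot":[0,0,0]},{"translation":[0,0,0],"delta_rot":[0,0,0]}]'
python3 -m creep '[{"translation":[0,0,-0.1],"delta_rot":[0,0,0]},{"translation":[0,0,0],"delta_rot":[0,0,0]},{"translation":[0,0,0],"delta_rot":[0,0,0]}]'
python3 -m creep '[{"translation":[0,0,-0.1],"delta_rot":[0,0,0]},{"translation":[0,0,0],"delta_rot":[0,0,0]},{"translation":[0,0,0],"delta_rot":[0,0,0]},{"translation":[0,0,0],"delta_rot":[0,0,0]}]'
```

```text
time_s: 10.62
ee_pos: [440.8, -81.4, 108.8]
ee_rot: [98.3, 90.0, -81.7]
force: [-5.2, 3.2, 8.0]
gripper_width: 42.3
time_s: 10.87
ee_pos: [440.8, -81.4, 108.0]
ee_rot: [110.8, 90.0, -69.2]
force: [-4.5, 3.8, 9.4]
gripper_width: 42.1
time_s: 11.2
ee_pos: [440.8, -81.4, 107.3]
ee_rot: [133.5, 90.0, -46.5]
force: [-5.6, 3.0, 11.8]
gripper_width: 42.3
```

```bash
python3 -m creep '[{"translation":[0,0,-0.12],"delta_rot":[0,0,0]},{"translation":[0,0,0],"delta_rot":[0,0,0]},{"translation":[0,0,0],"delta_rot":[0,0,0]},{"translation":[0,0,0],"delta_rot":[0,0,0]},{"translation":[0,0,0],"delta_rot":[0,0,0]}]'
python3 -m creep '[{"translation":[0,0,0],"delta_rot":[0,0,0]},{"translation":[0,0,0],"delta_rot":[0,0,0]},{"translation":[0,0,0],"delta_rot":[0,0,0]},{"translation":[0,0,0],"delta_rot":[0,0,0]},{"translation":[0,0,0],"delta_rot":[0,0,0]}]'
python3 - <<'E'
from h import *
from workcell import readout
import cv2
for n in("top","side"):
    p,d=optics.grab_frame(n); cv2.imwrite(f"pics/{n}7.png",p[:,:,::-1])
s=readout.state();print(s['ee_pos'],s['force'])
s=cv2.imread("pics/side7.png");cv2.imwrite("pics/c7.png",cv2.resize(s[130:220,360:430],None,fx=6,fy=6,interpolation=2))
E
```

```text
time_s: 11.62
ee_pos: [440.8, -81.4, 106.3]
ee_rot: [142.3, 90.0, -37.7]
force: [-5.7, 3.5, 12.5]
gripper_width: 42.0
time_s: 12.03
ee_pos: [440.8, -81.4, 106.3]
ee_rot: [140.4, 90.0, -39.6]
force: [-6.0, 3.8, 13.1]
gripper_width: 42.6
[440.7970568  -81.41152793 106.29341212] [-6.38902061  3.44468892 12.39033224]
```

View pics/c7.png

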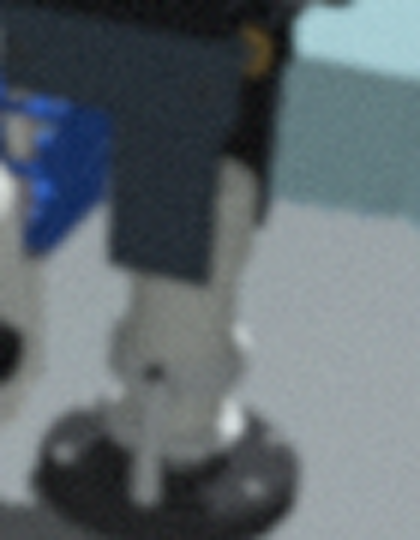

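View pics/side7.png

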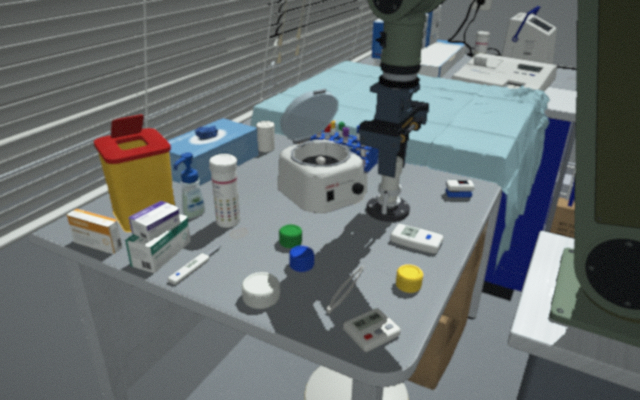

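The side view shows the cap pushed down over the neck to just above the vial's shoulder, with the fingers still gripping it. The wide cap (261,291), the tall vial (226,190) and the coloured caps haven't moved. Force is about 13 N and steady, and z is 106.3, so the foot is about 5.5–6.2 mm down.

```bash
python3 - <<'E'
from workcell import env
print(env.job_done())
E
```

```text
the job is handed in; nothing more can be done
None
```

The narrow white cap is clicked home on the vial, and the gripper is still holding it down with the foot about halfway. I handed the job in at about 12 s; no verdict is reported.

- **Fit:** the cap slid over the neck with no noticeable force. The upward force peaked at about 10 N in the readings, then turned to a light pull of −2 to −6 N at the click. The tool stopped at 112.5 mm, exactly the height predicted for a cap fully home.
- **Final hold:** I pressed on to a tool height of 106.3 mm, and the last upward readings were 12.4–13.1 N, steady. That puts the foot 6.2 mm down by height, or 5.2–5.6 mm by force. The two disagree slightly, but both are near halfway and far from the 12 mm bottom stop.
- **Bystanders:** in the last side picture the wide cap, the tall capped vial and the coloured caps were where they started.
- **Not clean:** about 7 N of sideways force remained, and a small sideways correction did not remove it. The top camera could not check the fit because the arm blocked its view, and in the side view a finger hid part of the cap.

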